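Shut the finishing machine and set its selector to the red mark

ROBOT

A 6-joint arm with a two-finger parallel gripper is mounted at the origin on the work surface. World frame = base frame: x ahead of the robot, y to its left, z up, the work surface at z = 0. Lengths are in mm, angles in rad, forces in N, time in s.
With the tool pointing down it reaches from about 350 to 975 mm from the base axis. Payload 7.1 kg.
Tool frame: the origin (TCP) lies midway between the tips of the shut fingers; the grasp point (between the pads) lies 19 mm behind it; z points along the fingers, y is the line along which they close (so a half turn about z gives the same grasp; the last joint's range is limited). The gripper opens to 88 mm and grips with 3 to 60 N. Pads are 20 mm wide; open, the fingers measure 115 mm over their backs; the gripper's body (75 mm by 178 mm) begins 61 mm behind the grasp point.
Start: joints at [-1.332, 0.423, 1.63, -0, 1.089, -0.019], TCP at [159.365, -604.324, 222.675] pointing down, gripper open.
Joint ranges: [-3, 3], [-0.9, 2.11], [0.09, 2.58], [-1.31, 4.45], [0.11, 2.69], [-2.54, 2.54]. Speed limits (rad/s): [2.39, 2.39, 3.01, 3.14, 3.14, 3.14].

INTERFACE

Orientations are given as a rotation vector (axis times angle).
In Python, from workcell import ctrl gives the robot as it stands.
- The arm moves only by the shell command python3 -m pendant 'ROWS'. ROWS is a JSON object of lists of equal length, an entry for each row: "grip": the opening, from -1 (shut) to 1 (fully open); "linear": the shift along the tool's x, y, z in mm, a list of three; "angular": the turn, a rotation vector about the tool's x, y, z in rad, a list of three. In form: {"grip": [grip, ...], "linear": [[tx, ty, tz], ...], "angular": [[ax, ay, az], ...]}. A call has 1 to 12 rows; each row shifts and turns the commanded pose from where the row before left it, along the tool's axes as they then stand; what a row does not reach is not made up. A row lasts 1/12 s, in which the tool goes at most 41.7 mm and 7.16 degrees, less where a joint would pass 70% of its speed; a pose out of reach is approached as far as the arm can. A call with a gripper value outside its range is refused whole. The fingers move at their own pace and stop on an object; the grip force is fixed at half the most. Time passes only in rows, so rows that do not move let the fingers close. It gives the time, the measured TCP pose, the force, the opening and the grip force at its end, in the units of the state.
- ctrl.get_obs(): the state, without advancing time (a new reading comes with each control period).
- ctrl.get_image(name): name is "side" or "top" or "wrist"; returns the picture (420x560x3 uint8, red, green, blue); there is no depth.
- ctrl.camera_params(name): a dict with "vfov" (degrees; the focal length in pixels is half the picture's height over the tangent of half this angle, whatever the lens; pixels are square), "cx", "cy" (the principal point, pixels), "R" (3x3) and "t" (3): a world point X has camera coordinates R X + t; the wrist camera has in their place "T_tool_cam" (4x4, takes a point from camera to tool coordinates, whose origin is the TCP and whose axes are the flange's). Camera axes: x right, y down, z forward; pixel columns grow to the right and rows downward; lengths in mm; the calibration is good to about 2 mm. A picture is of the moment at which its call begins: read the wrist's pose just before it. camera_params takes no time and is no camera call.
- ctrl.close_job(): hands the job in; it is judged then, once.
The state is a dict: "t": time; "qpos": joint angles; "qvel": joint speeds; "joint_torque": joint torques, N m; "ee_pos": TCP position; "orientation": TCP orientation; "ft_force": force on the tool from outside, world axes, zero at the start; "moment": the same for the moment, N m; "width": finger opening in mm; "grasp_force": force on a finger pad.
Only numpy, scipy, OpenCV 4.12 (cv2) and the standard library are available. Lean on these libraries where they do the work, as an engineer would, in place of code of your own. Each camera call takes 0.05 s, during which the arm holds its last target. There are 200 camera calls.

TASK

The blue bench-top finishing machine is already loaded with its wooden blanks. First press its orange lid fully shut, then turn the black selector knob clockwise, with fresh grips as needed, until its white pointer has clicked in at the red mark, and let go. Leave the file, the oil can and the brush where they lie.

Things in the scene. Friction and masses are not known exactly. Their poses are not given: they have to be found in the camera images.
- machine: Blue fixed bench-top machine, 345 x 260 mm. Origin on the bench below the selector's axis; x points away from the operator. Near part: level control panel (x -75 to 85 mm) with an aluminium face plate, top 91 mm above the bench. Behind it an open tub (x 85 to 265 mm, rim 125 mm high) holding two loose dark wooden blanks well below the rim.
- lid (a joint): Angle of the orange lid (rad): 0 fully shut, about 0.65 to 1.05 at the start; it opens upward. The hinge is stiff: the lid stays at any angle, does not fall shut and needs about 1 to 4 N at its edge.
- lid_hinge (a point): On the hinge axis of the lid (parallel to the machine's y), at the machine's far rim, at x = 265, z = 125.5 mm in the machine's frame. The lid is a plate 180 mm from hinge to edge, 250 mm wide, 8 mm thick, its underside through the hinge axis.
- lid_edge (a point): Middle of the black strip (18 mm broad, 5 mm proud) along the lid's free edge, on the strip's outer (upper) face, 171 mm from the hinge axis and 13 mm above the lid's underside.
- selector (a joint): Turn of the selector (rad), growing clockwise seen from above: 0 at the first of 7 positions, one click each 0.785 rad, the last at 4.71, end stop just beyond. Starts at the first or second. The springy detent (peak 0.14 to 0.28 N m) pulls it into the nearest position when let go. At 0 the pointer shows 135 degrees anticlockwise from the machine's x axis.
- selector_grip (a point): On the vertical axis of the selector knob, at the height to grip, 124 mm above the bench. The knob is a black disc 72 mm across (top 102 mm above the bench) with a bar grip on it 64 mm long, 16 mm thick and 36 mm high (top 138 mm). The x axis lies along the bar and points to the white pointer end.
- selector_aim (a point): The point on the circle of marks (58 mm from the axis, just over the face plate) to which the white pointer (white stripe on one half of the bar's top, white end face) points.
- mark_red: The red mark: a round red button 18 mm across and 3 mm high on the face plate, 58 mm from the selector's axis, at one of the last three of the seven positions. The other positions have small white dots. Origin at its centre.
- file: File with round wooden handle, 200 mm long, 26 mm high at most, loose on the bench left of the machine. Origin under its middle. Leave alone.
- oil_can: Steel can 60 mm across, 110 mm high, standing on the bench right of the machine. Leave alone.
- bench_brush: Wooden bench brush 160 x 40 x 41 mm lying bristles down on the bench right of the machine. Leave alone.

How it is judged:
By the outcome, as a careful person would: the job done as asked, in the order asked, and still so for the second after the job is handed in, with the robot touching nothing.
It also fails if it takes over 69 s, if anything falls off the work surface, if the arm or the gripper's body presses on something with over 40 N, if the wrist force passes 120 N, or if a joint passes its speed limit or range.

## Working session

There is one attempt and no reset: what is moved stays moved. The work goes in short steps, Python scripts to look and compute and a shell command to move; the robot and the scene stay as the last step left them, time stands still between calls to the robot, and variables do not carry over. Pictures are saved under pics/ and viewed, at most 10 in all, crops included, and the job is handed in when it is done.

```bash
mkdir -p pics; python3 - <<'E'
from workcell import ctrl
import cv2,numpy as np
for n in("top","side"):
    cv2.imwrite(f"pics/{n}0.png",cv2.resize(ctrl.get_image(n)[:,:,::-1],(800,600),interpolation=cv2.INTER_CUBIC))
    p=ctrl.camera_params(n);print(n,p['vfov'],p['cx'],p['cy'],np.round(p['R'],3).tolist(),np.round(p['t'],1))
print(ctrl.camera_params("wrist"))
o=ctrl.get_obs();print(o['t'],o['ee_pos'],o['orientation'],o['width'])
E
```

```text
top 57.0437728367284 273.08479063484185 202.34811588231148 [[0.022, -1.0, -0.004], [-0.99, -0.021, -0.14], [0.14, 0.007, -0.99]] [  8.2 610.6 856.2]
side 52.936700504131736 279.62101161699366 206.32590443115026 [[1.0, -0.006, 0.011], [0.004, -0.704, -0.711], [0.012, 0.711, -0.703]] [-586.4  101.5  893.1]
{'vfov': 63.51052836559748, 'cx': 286.24765498459124, 'cy': 207.79770503858967, 'T_tool_cam': array([[ 3.72570225e-04, -9.54446214e-01, -2.98382783e-01,
         8.21542386e+01],
       [ 9.99999924e-01,  3.21953907e-04,  2.18787788e-04,
         1.85228786e+00],
       [-1.12755673e-04, -2.98382842e-01,  9.54446262e-01,
        -1.61105367e+02],
       [ 0.00000000e+00,  0.00000000e+00,  0.00000000e+00,
         1.00000000e+00]])}
0.1 [ 159.261446   -603.85027003  222.00207543] [-3.11417557e+00 -4.03637261e-01  2.17846857e-04] 87.81216370809047
```

View pics/top0.png

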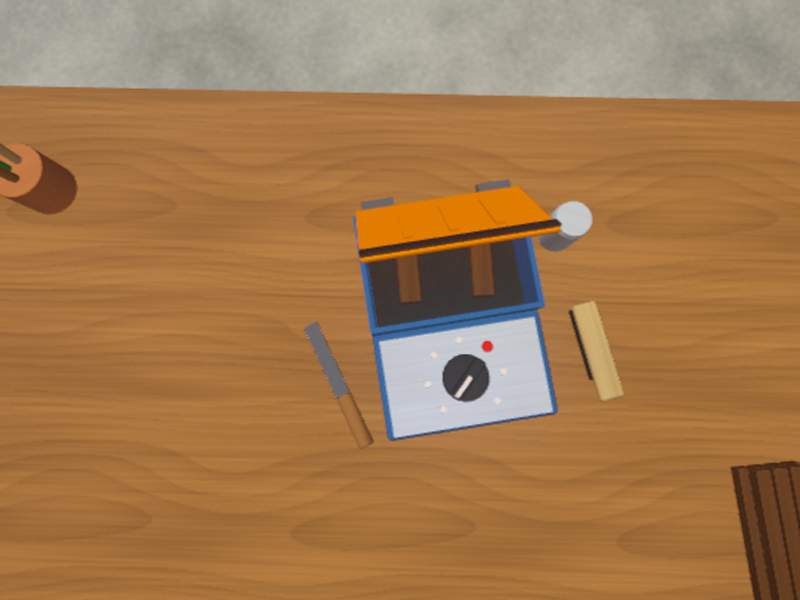

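View pics/side0.png

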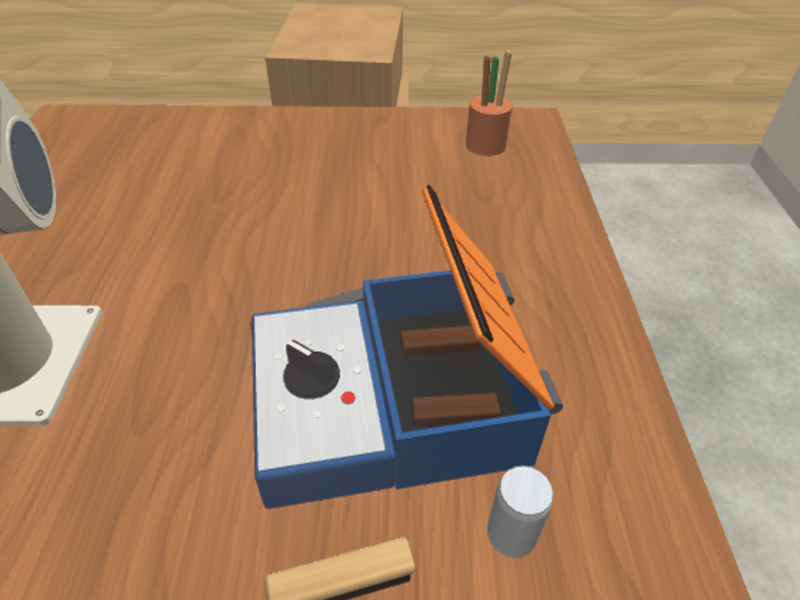

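Top view: the pointer is at the first position (dot at 444,409), the red button at (487,346) is the fifth, and the lid stands about 50 degrees open. Next I fit the machine pose and lid angle using both pictures.

```bash
cat > h.py <<'E'
import numpy as np,cv2
from workcell import ctrl
from scipy.spatial.transform import Rotation as Ro
def proj(n,X):
    p=ctrl.camera_params(n);c=np.atleast_2d(X)@np.array(p['R']).T+p['t']
    f=210/np.tan(np.radians(p['vfov']/2));return c[:,:2]/c[:,2:]*f+[p['cx'],p['cy']]
def mach(pose,P):
    x,y,a=pose;c,s=np.cos(a),np.sin(a);P=np.atleast_2d(P)
    return np.c_[x+c*P[:,0]-s*P[:,1],y+s*P[:,0]+c*P[:,1],P[:,2]]
def dots(z=92): 
    a=np.radians(135-45*np.arange(7));return np.c_[58*np.cos(a),58*np.sin(a),0*a+z]
def lid(th,ys=(125,-125)):
    c,s=np.cos(th),np.sin(th)   # top near corner of strip edge (180,13) in lid frame
    return np.array([[265-180*c+13*s*1,y,125.5+180*s+13*c] for y in ys])
E
python3 - <<'E'
from h import *
from scipy.optimize import least_squares
k=.7
top=np.array([[444,409],[428,384],[434,355],[459,340],[487,346],[504,371],[498,401]])*k
sd=np.array([[277,356],[308,343],[340,348],[357,370],[348,398],[316,414],[281,408]])*k  # order check below
sidx=[1,2,3,3,4,5,6]
f=lambda p:np.r_[(proj("top",mach(p,dots()))-top).ravel()]
r=least_squares(f,[600,-60,0.1]);print(r.x,np.abs(r.fun).max())
print("side pred",np.round(proj("side",mach(r.x,dots()))/k).tolist())
f2=lambda p:np.r_[f(p),(proj("side",mach(p,dots()))[2:]-np.array([[340,348],[357,370],[348,398],[316,414],[281,408]])*k).ravel()]
r2=least_squares(f2,r.x);print(r2.x,np.abs(r2.fun).max());p=r2.x
# lid: near top edge corners of strip, both views
L=lambda th:np.r_[(proj("top",mach(p,lid(th)))-np.array([[359,257],[561,226]])*k).ravel(),(proj("side",mach(p,lid(th)))-np.array([[428,186],[489,339]])*k).ravel()]
q=least_squares(lambda t:L(t[0]),[.85]);print("lid",q.x,np.round(q.fun/k))
for n in("top","side"):print(n,np.round(proj(n,mach(p,[[-75,130,88],[-75,-130,88],[265,125,125],[265,-125,125]]))/k).tolist())
print("edge",mach(p,lid(q.x[0])))
E
```

```text
[ 4.71304856e+02 -9.59074509e+01  1.86892748e-01] 0.4463560996713909
side pred [[276.0, 358.0], [306.0, 343.0], [338.0, 349.0], [355.0, 371.0], [346.0, 399.0], [314.0, 416.0], [279.0, 409.0]]
[ 4.72289455e+02 -9.52280396e+01  1.91041082e-01] 0.9529296888302952
lid [0.94401942] [-1. -0. -1. -3. -3. -1. -5. -6.]
top [[389.0, 442.0], [560.0, 412.0], [354.0, 216.0], [517.0, 189.0]]
side [[249.0, 314.0], [254.0, 482.0], [485.0, 267.0], [549.0, 410.0]]
edge [[ 615.4146501    59.76857573  278.91097761]
 [ 662.88493489 -185.68319562  278.91097761]]
```

```bash
cat >> h.py <<'E'
P=[472.3,-95.2,0.191]
def state():
    o=ctrl.get_obs();R=Ro.from_rotvec(o['orientation']).as_matrix()
    d=np.array(o['ee_pos'])[:2]-P[:2];c,s=np.cos(P[2]),np.sin(P[2])
    m=np.r_[c*d[0]+s*d[1],-s*d[0]+c*d[1],o['ee_pos'][2]]
    yaw=np.arctan2(R[1,0],R[0,0])-P[2]
    print('t',round(o['t'],2),'mach TCP',m.round(1),'yaw_rel',round(yaw,3),'tilt',R[:,2].round(3),'F',np.round(o['ft_force'],1),'w',round(o['width'],1),'g',round(o['grasp_force'],1),'q',np.round(o['qpos'],2))
    return m,yaw,R
E
python3 - <<'E'
from h import *
m,yaw,R=state()
M=Ro.from_euler('z',P[2]).as_matrix()@np.diag([1,-1,-1.])
print("rot rv tool",Ro.from_matrix(R.T@M).as_rotvec().round(3))
for th in(.944,.8,.65,.5,.35,.2,.1,0):
    c,s=np.cos(th),np.sin(th);print(th,round(265-171*c+13*s+8,1),round(125.5+171*s+13*c,1))
print("dm to hover (207,0,340)",np.array([207,0,340])-m)
E
```

```text
t 0.1 mach TCP [-403.9 -440.   222. ] yaw_rel 0.067 tilt [-0.     0.001 -1.   ] F [ 0.1 -0.2  0.6] w 87.8 g 0.0 q [-1.33  0.42  1.63  0.    1.09 -0.02]
rot rv tool [-0.001  0.     0.067]
0.944 183.2 271.6
0.8 163.2 257.2
0.65 144.7 239.3
0.5 129.2 218.9
0.35 116.8 196.3
0.2 108.0 172.2
0.1 104.2 155.5
0 102.0 138.5
dm to hover (207,0,340) [610.90848851 439.97291553 117.99792457]
```

```bash
python3 -m pendant '{"grip":[-1,-1,-1,-1,-1,-1,-1,-1,-1,-1,-1,-1],"linear":[[0,0,-40],[0,0,-40],[0,0,-38],[30,-22,0],[30,-22,0],[30,-22,0],[30,-22,0],[30,-22,0],[30,-22,0],[30,-22,0],[30,-22,0],[30,-22,0]],"angular":[[0,0,0.067],[0,0,0],[0,0,0],[0,0,0],[0,0,0],[0,0,0],[0,0,0],[0,0,0],[0,0,0],[0,0,0],[0,0,0],[0,0,0]]}' && python3 -m pendant '{"grip":[-1,-1,-1,-1,-1,-1,-1,-1,-1,-1,-1,-1],"linear":[[30,-22,0],[30,-22,0],[30,-22,0],[30,-22,0],[30,-22,0],[30,-22,0],[30,-22,0],[30,-22,0],[30,-22,0],[30,-22,0],[30,-22,0],[0,0,0]],"angular":[[0,0,0],[0,0,0],[0,0,0],[0,0,0],[0,0,0],[0,0,0],[0,0,0],[0,0,0],[0,0,0],[0,0,0],[0,0,0],[0,0,0]]}'; python3 -c "from h import *;state()"
```

```text
t: 1.1
ee_pos: [387.7, -357.0, 340.5]
orientation: [-3.127, -0.299, 0.0]
ft_force: [-0.3, 0.2, -0.0]
width: 11.1
grasp_force: 0.0
t: 2.1
ee_pos: [668.1, -53.7, 339.5]
orientation: [-3.125, -0.306, -0.001]
ft_force: [-0.5, 0.8, 0.1]
width: 0.9
grasp_force: 0.0
t 2.1 mach TCP [200.1   3.6 339.5] yaw_rel 0.004 tilt [ 0.001  0.002 -1.   ] F [-0.5  0.8  0.1] w 0.9 g 0.0 q [-0.1   0.39  1.4   0.    1.35  1.28]
```

```bash
python3 -m pendant '{"grip":[-1,-1,-1,-1,-1,-1,-1,-1,-1,-1,-1],"linear":[[0,3,20],[0,0,20],[-8,0,14],[-9,0,14],[-10,0,7.5],[-10,0,7.5],[-9.2,0,9],[-9.2,0,9],[-7.7,0,10],[-7.7,0,10],[0,0,0]],"angular":[[0,0,0],[0,0,0],[0,0,0],[0,0,0],[0,0,0],[0,0,0],[0,0,0],[0,0,0],[0,0,0],[0,0,0],[0,0,0]]}'; python3 - <<'E'
from h import *
state()
cv2.imwrite("pics/s1.png",ctrl.get_image("side")[80:320,120:440,::-1])
E
```

```text
t: 3.02
ee_pos: [593.3, -75.3, 217.6]
orientation: [-3.127, -0.298, 0.007]
ft_force: [-1.0, 0.4, -1.0]
width: 0.5
grasp_force: 0.0
t 3.02 mach TCP [122.6  -3.5 217.6] yaw_rel -0.001 tilt [-0.004  0.    -1.   ] F [-1.   0.4 -1. ] w 0.5 g 0.0 q [-0.15  0.39  1.69 -0.    1.06  1.23]
```

View pics/s1.png

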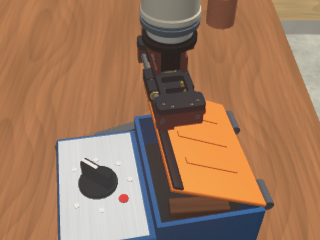

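The fingertips are on the strip and the lid is about half closed. I continue along the arc.

```bash
python3 -m pendant '{"grip":[-1,-1,-1,-1,-1,-1,-1,-1,-1],"linear":[[-2,-2,11],[-1,-1,11],[-3,0,12],[-3,0,12],[-2,0,9],[-2,0,8],[0,0,8],[0,0,4],[0,0,0]],"angular":[[0,0,0],[0,0,0],[0,0,0],[0,0,0],[0,0,0],[0,0,0],[0,0,0],[0,0,0],[0,0,0]]}'; python3 -m pendant '{"grip":[-1,-1,-1],"linear":[[0,0,2],[0,0,2],[0,0,0]],"angular":[[0,0,0],[0,0,0],[0,0,0]]}';python3 -c "from h import *;state()"
```

```text
t: 3.82
ee_pos: [582.3, -74.3, 143.6]
orientation: [-3.127, -0.299, 0.002]
ft_force: [-0.2, -0.9, -0.5]
width: 0.4
grasp_force: 0.0
t: 4.07
ee_pos: [583.0, -74.4, 140.7]
orientation: [3.127, 0.299, 0.001]
ft_force: [-0.5, -0.5, 0.4]
width: 0.4
grasp_force: 0.1
t 4.07 mach TCP [112.6  -0.6 140.7] yaw_rel -0.0 tilt [ 0. -0. -1.] F [-0.5 -0.5  0.4] w 0.4 g 0.1 q [-0.15  0.47  1.77  0.    0.9   1.23]
```

```bash
python3 -m pendant '{"grip":[-1,-1,-1,-1,-1],"linear":[[0,0,-15],[-18,0,0],[0,0,10],[0,0,6],[0,0,0]],"angular":[[0,0,0],[0,0,0],[0,0,0],[0,0,0],[0,0,0]]}'; python3 -m pendant '{"grip":[-1,-1],"linear":[[0,0,2],[0,0,0]],"angular":[[0,0,0],[0,0,0]]}';python3 -m pendant '{"grip":[-1,-1],"linear":[[0,0,2],[0,0,0]],"angular":[[0,0,0],[0,0,0]]}';python3 -c "from h import *;state()"
```

```text
t: 4.48
ee_pos: [564.9, -77.8, 138.9]
orientation: [-3.127, -0.299, 0.002]
ft_force: [-0.1, -0.2, 0.5]
width: 1.0
grasp_force: 0.1
t: 4.65
ee_pos: [565.1, -77.8, 138.6]
orientation: [-3.127, -0.299, 0.002]
ft_force: [-7.7, 0.1, 18.5]
width: 0.1
grasp_force: 9.4
t: 4.82
ee_pos: [565.2, -77.9, 138.3]
orientation: [3.127, 0.299, -0.002]
ft_force: [-12.9, 1.4, 34.7]
width: 0.8
grasp_force: 17.6
t 4.82 mach TCP [ 94.5  -0.6 138.3] yaw_rel -0.0 tilt [-0.001 -0.    -1.   ] F [-12.9   1.4  34.7] w 0.8 g 17.6 q [-0.16  0.46  1.81 -0.    0.88  1.22]
```

The stop at 138.3 mm under 35 N matches the shut height of 138.5, so the lid is shut. Next I lift, move over the knob and turn to line up with the bar.

```bash
python3 -m pendant '{"grip":[-1,-1,-1,0.2,0.2,0.2,0.2,0.2,0.2,0.2,0.2,0.2],"linear":[[0,0,-30],[0,0,-30],[0,0,-30],[-31,0,0],[-31,0,0],[-32,0,0],[0,0,0],[0,0,0],[0,0,0],[0,0,0],[0,0,0],[0,0,0]],"angular":[[0,0,0],[0,0,0],[0,0,0],[0,0,0],[0,0,0],[0,0,0],[0,0,-0.118],[0,0,-0.118],[0,0,-0.118],[0,0,-0.118],[0,0,-0.118],[0,0,-0.118]]}' && python3 -m pendant '{"grip":[0.2,0.2,0.2,0.2,0.2,0.2,0.2,0.2,0.2,0.2,0.2,0.2],"linear":[[0,0,0],[0,0,0],[0,0,0],[0,0,0],[0,0,0],[0,0,0],[0,0,0],[0,0,0],[0,0,0],[0,0,0],[0,0,0],[0,0,0]],"angular":[[0,0,-0.118],[0,0,-0.118],[0,0,-0.118],[0,0,-0.118],[0,0,-0.118],[0,0,-0.118],[0,0,-0.118],[0,0,-0.118],[0,0,-0.118],[0,0,-0.118],[0,0,-0.118],[0,0,-0.118]]}'
python3 -m pendant '{"grip":[0.2,0.2,0.2],"linear":[[0,0,0],[0,0,0],[0,0,0]],"angular":[[0,0,-0.118],[0,0,-0.118],[0,0,0]]}'; python3 - <<'E'
from h import *
m,yaw,R=state();o=ctrl.get_obs()
im=ctrl.get_image("wrist");p=ctrl.camera_params("wrist");T=np.array(p['T_tool_cam']);f=210/np.tan(np.radians(p['vfov']/2))
X=mach(P,np.vstack([dots(),[[0,0,138],[32*np.cos(2.356),32*np.sin(2.356),138]]]))
c=(np.c_[(X-o['ee_pos'])@R,np.ones(len(X))])@np.linalg.inv(T).T
uv=c[:,:2]/c[:,2:3]*f+[p['cx'],p['cy']];print(uv.round().tolist())
im=im[:,:,::-1].copy()
for u in uv: cv2.circle(im,tuple(int(v) for v in u),4,(0,255,0),1)
cv2.imwrite("pics/w1.png",im)
E
```

```text
t: 5.82
ee_pos: [473.2, -95.6, 224.9]
orientation: [-2.825, -1.373, 0.001]
ft_force: [-0.9, -0.7, -0.2]
width: 52.0
grasp_force: 0.0
t: 6.82
ee_pos: [473.2, -95.5, 224.9]
orientation: [-1.253, -2.88, 0.0]
ft_force: [1.1, -0.3, -0.5]
width: 52.6
grasp_force: 0.0
t: 7.07
ee_pos: [473.1, -95.5, 224.9]
orientation: [-0.908, -3.007, -0.0]
ft_force: [0.6, -0.4, 1.1]
width: 53.4
grasp_force: 0.0
t 7.07 mach TCP [  0.7  -0.5 224.9] yaw_rel 2.364 tilt [-0.001  0.    -1.   ] F [ 0.6 -0.4  1.1] w 53.4 g 0.0 q [-0.22  0.21  1.93  0.    1.   -1.21]
[[288.0, 129.0], [336.0, 150.0], [352.0, 196.0], [331.0, 238.0], [287.0, 255.0], [243.0, 238.0], [223.0, 195.0], [288.0, 211.0], [288.0, 170.0]]
```

View pics/w1.png

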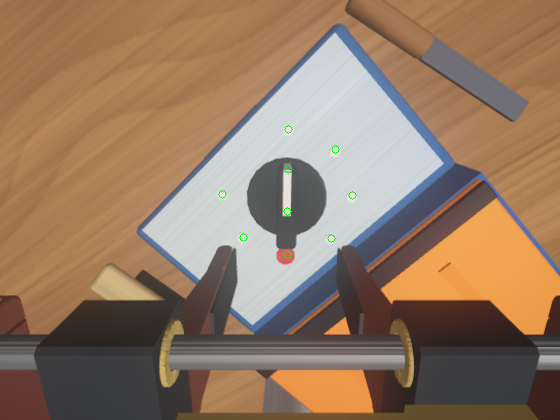

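The wrist view confirms the fit: the dots coincide, the red button is at (286,256), and the bar is aligned with the pointer at the first position. I descend and grip.

```bash
python3 -m pendant '{"grip":[0.2,0.2,0.2,0.2,0.2,-1,-1,-1,-1,-1,-1],"linear":[[0,0,30],[0,0,30],[0,0,30],[0,0,18],[0,0,10],[0,0,0],[0,0,0],[0,0,0],[0,0,0],[0,0,0],[0,0,0]],"angular":[[0,0,0],[0,0,0],[0,0,0],[0,0,0],[0,0,0],[0,0,0],[0,0,0],[0,0,0],[0,0,0],[0,0,0],[0,0,0]]}'; python3 -c "from h import *;state()"
```

```text
t: 8.03
ee_pos: [473.4, -95.8, 108.6]
orientation: [0.915, 3.004, 0.0]
ft_force: [1.3, 1.0, 0.2]
width: 16.3
grasp_force: 0.3
t 8.03 mach TCP [  0.9  -0.8 108.6] yaw_rel 2.359 tilt [ 0.002 -0.    -1.   ] F [1.3 1.  0.2] w 16.3 g 0.3 q [-0.22  0.4   2.02  0.    0.73 -1.2 ]
```

```bash
python3 -m pendant '{"grip":[-1,-1,-1,-1,-1,-1,-1,-1,-1,-1,-1,-1],"linear":[[0,0,0],[0,0,0],[0,0,0],[0,0,0],[0,0,0],[0,0,0],[0,0,0],[0,0,0],[0,0,0],[0,0,0],[0,0,0],[0,0,0]],"angular":[[0,0,0],[0,0,0],[0,0,0.08],[0,0,0.1],[0,0,0.1],[0,0,0.1],[0,0,0.1],[0,0,0.1],[0,0,0.1],[0,0,0.1],[0,0,0],[0,0,0]]}'; python3 - <<'E'
from h import *
state();print(ctrl.get_obs()['moment'])
cv2.imwrite("pics/w2.png",ctrl.get_image("wrist")[:,:,::-1])
E
```

```text
t: 9.03
ee_pos: [472.5, -96.3, 108.5]
orientation: [1.988, 2.432, -0.002]
ft_force: [-3.9, -3.6, 10.3]
width: 16.0
grasp_force: 30.0
t 9.03 mach TCP [ -0.   -1.1 108.5] yaw_rel 1.58 tilt [-0.    -0.001 -1.   ] F [-3.9 -3.6 10.3] w 16.0 g 30.0 q [-0.23  0.4   2.02 -0.    0.73 -0.42]
[-0.76225058  0.6787706  -0.02753655]
```

View pics/w2.png

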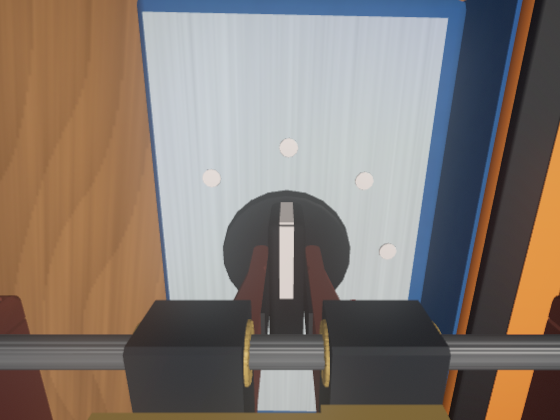

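The knob turned with the grip and now points at the second dot (289,147). Turning the remaining 2.36 rad.

```bash
python3 -m pendant '{"grip":[-1,-1,-1,-1,-1,-1,-1,-1,-1,-1,-1,-1],"linear":[[0,0,0],[0,0,0],[0,0,0],[0,0,0],[0,0,0],[0,0,0],[0,0,0],[0,0,0],[0,0,0],[0,0,0],[0,0,0],[0,0,0]],"angular":[[0,0,0.1],[0,0,0.1],[0,0,0.1],[0,0,0.1],[0,0,0.1],[0,0,0.1],[0,0,0.1],[0,0,0.1],[0,0,0.1],[0,0,0.1],[0,0,0.1],[0,0,0.1]]}'; python3 -m pendant '{"grip":[-1,-1,-1,-1,-1,-1,-1,-1,-1,-1,-1,-1],"linear":[[0,0,0],[0,0,0],[0,0,0],[0,0,0],[0,0,0],[0,0,0],[0,0,0],[0,0,0],[0,0,0],[0,0,0],[0,0,0],[0,0,0]],"angular":[[0,0,0.1],[0,0,0.1],[0,0,0.1],[0,0,0.1],[0,0,0.1],[0,0,0.1],[0,0,0.1],[0,0,0.1],[0,0,0.1],[0,0,0.1],[0,0,0.1],[0,0,0]]}'; python3 - <<'E'
from h import *
state();print(ctrl.get_obs()['moment'])
cv2.imwrite("pics/w3.png",ctrl.get_image("wrist")[:,:,::-1])
E
```

```text
t: 10.08
ee_pos: [471.0, -95.7, 108.5]
orientation: [-3.016, -0.878, 0.005]
ft_force: [-8.8, -0.5, 17.0]
width: 15.7
grasp_force: 30.0
t: 11.08
ee_pos: [470.9, -94.3, 108.5]
orientation: [-3.028, 0.831, 0.006]
ft_force: [-8.6, 9.6, 16.8]
width: 15.9
grasp_force: 30.0
t 11.08 mach TCP [ -1.2   1.2 108.5] yaw_rel -0.727 tilt [-0.003  0.002 -1.   ] F [-8.6  9.6 16.8] w 15.9 g 30.0 q [-0.22  0.4   2.02  0.    0.73  1.88]
[ 1.57237064  1.25130941 -0.17001258]
```

View pics/w3.png

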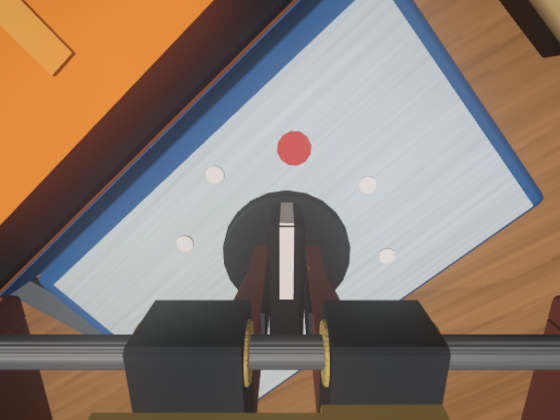

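The pointer is about 0.06 rad short of the red button (294,148). I finish the turn, release and lift clear.

```bash
python3 -m pendant '{"grip":[-1,-1,0.2,0.2,0.2,0.2,0.2,0.2,0.2,0.2,0.2,0.2],"linear":[[0,0,0],[0,0,0],[0,0,0],[0,0,0],[0,0,0],[0,0,0],[0,0,0],[0,0,0],[0,0,-30],[0,0,-40],[0,0,-40],[0,0,0]],"angular":[[0,0,0.06],[0,0,0],[0,0,0],[0,0,0],[0,0,0],[0,0,0],[0,0,0],[0,0,0],[0,0,0],[0,0,0],[0,0,0],[0,0,0]]}'; python3 - <<'E'
from h import *
state()
a=ctrl.get_image("wrist")[:,:,::-1];b=ctrl.get_image("side")[120:400,130:430,::-1]
b=cv2.resize(b,(450,420));a=a[:,110:460]
cv2.imwrite("pics/f.png",np.hstack([a,b]))
E
```

```text
t: 12.13
ee_pos: [476.9, -96.7, 224.3]
orientation: [-3.005, 0.912, -0.018]
ft_force: [1.7, -0.0, 0.1]
width: 52.8
grasp_force: 0.0
t 12.13 mach TCP [  4.2  -2.3 224.3] yaw_rel -0.78 tilt [ 0.011 -0.003 -1.   ] F [ 1.7 -0.   0.1] w 52.8 g 0.0 q [-0.22  0.21  1.93 -0.    0.98  1.94]
```

View pics/f.png

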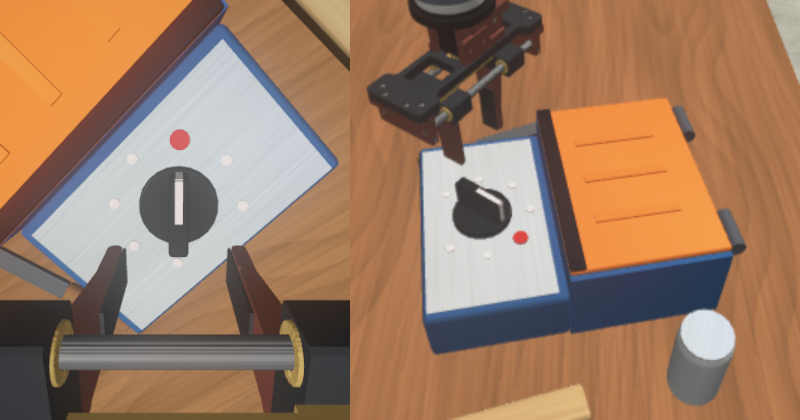

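The knob points exactly at the red button (180,140), the lid lies flush on the tub, the gripper is clear of everything, and the loose items are in place.

```bash
python3 -c "
from workcell import ctrl
print(ctrl.close_job())"
```

```text
the job is handed in; nothing more can be done
None
```

The lid is pressed fully shut, then the selector was turned clockwise to the red mark and let go. The final pictures show the gripper clear and no sign that the file, oil can or brush moved, and I handed the job in at about 12 s; no verdict came back.

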